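# Wedge a power module off its seats

### The arm

A 7-joint arm with a two-finger parallel gripper is mounted at the origin on the work surface. World frame = base frame: x ahead of the robot, y to its left, z up, the work surface at z = 0. Lengths are in m, angles in rad, forces in N, time in s.
With the tool pointing down it reaches from about 0.425 to 0.875 m from the base axis. Payload 4.7 kg.
Tool frame: the origin (TCP) lies between the finger pads; the fingertips stand 11 mm ahead of it and the grasp point (between the pads) lies 8 mm behind it; z points along the fingers, y is the line along which they close (so a half turn about z gives the same grasp; the last joint's range is limited). The gripper opens to 87 mm and grips with 3 to 60 N. Pads are 19 mm wide; open, the fingers measure 117 mm over their backs; the gripper's body (75 mm by 190 mm) begins 51 mm behind the grasp point.
Start: joints at [-1.207, 0.321, -0.07, 1.45, 0.023, 1.371, -0.057], TCP at [0.223, 0.611, 0.234] pointing down, gripper open.
Joint ranges: [-2.86, 2.86], [-0.3, 2.09], [-1.38, 1.24], [0.06, 2.45], [-1.56, 4.7], [0.09, 2.05], [-2.69, 2.69]. Speed limits (rad/s): [2.57, 2.57, 3.14, 3.14, 3.14, 3.14, 3.14].

### API

Orientations are given as a unit quaternion [x, y, z, w].
In Python, from plant import move_pose, move_straight, movej, move_gripper, sleep, inverse_kinematics, state, grab_frame, calibration, PlanningError, close_job gives the robot as it stands. Calls block until the motion is done:
- move_pose(position, orientation): joint-space move of the TCP to a pose.
- move_straight(position, ori=None, v=0.15): straight line of the TCP; ori=None keeps the orientation; v is the mean speed in m/s.
- movej(angles): joint-space move.
- move_gripper(opening, f_grip=None): opening from 0.0 (shut) to 1.0 (fully open); f_grip is the grip in N (None keeps the last); returns when the fingers have stopped.
- sleep(seconds).
- inverse_kinematics(position, orientation): joint angles nearest the present ones, or None.
- state(): the state.
- grab_frame(name): name is "scene" or "top" or "wrist"; returns (picture, depth): 400x640x3 uint8, red, green, blue; 400x640 float32, m along the optical axis (not along the pixel's ray), 0 where there is no reading.
- calibration(name): a dict with "intrinsics" (3x3 intrinsics, pixels), "pose" (4x4, takes a point from camera to world coordinates); the wrist camera has in their place "T_tool_cam" (4x4, takes a point from camera to tool coordinates, whose origin is the TCP and whose axes are the flange's). Camera axes: x right, y up, looking along -z (the intrinsics and any distortion apply to the point x, -y, -z); pixel columns grow to the right and rows downward; lengths in m; the calibration is good to about 2 mm. A picture is of the moment at which its call begins: read the wrist's pose just before it. calibration takes no time and is no camera call.
A pose or a line that the arm cannot do raises PlanningError and nothing moves.
- close_job(): hands the job in; it is judged then, once.
The state is a dict: "t": time; "q": joint angles; "qvel": joint speeds; "joint_efforts": joint torques, N m; "eef_pos": TCP position; "ee_rot": TCP orientation; "wrist_force": force on the tool from outside, world axes, zero at the start; "moment": the same for the moment, N m; "opening": opening from 0.0 (shut) to 1.0 (fully open); "finger_force": force on a finger pad.
Only numpy, scipy, OpenCV 4.12 (cv2) and the standard library are available. Lean on these libraries where they do the work, as an engineer would, in place of code of your own. Each camera call takes 0.05 s, during which the arm holds its last target. There are 200 camera calls.

### The job

On the test stand a power module with a heat sink rests on four white seats. Take the orange taper wedge that fits the channel between the two aluminium rails (the narrower of the two), lay it flat in the channel with its thin end towards the module while the module still rests, then push it under the steel front bar until the module has just come off its seats, about 3 mm, which is when the wedge's black line reaches the bar. Never jack it up much further, do not touch the module with the gripper or shift the other things on the bench, and finish still gripping the wedge there: do not let go.

Things in the scene. Friction and masses are not known exactly. Their poses are not given: they have to be found in the camera images.
- wedge: Orange plastic wedge that fits, 22 mm wide (y), 50 g. Origin on its flat sole under the centre of the grip block (24 long x 22 wide x 42 mm high). Its slope falls evenly from 19 mm high at x = +12 mm to 3 mm at the tip, x = +92 mm (1 in 5). Black line across the slope at x = +62 mm, 9 mm high. Starts flat on the table left or right of the stand, +x (thin end) away from the robot within 0.6 rad.
- wide_wedge: The other wedge, the same in every way but 36 mm wide: it does not fit the channel. Leave it alone.
- stand: Fixed test stand: plywood board 260 (x) x 130 (y) x 15 mm; origin at the centre of its underside, on the table. Its +x, the way the wedge is pushed, points away from the robot within 0.3 rad. The module is over the far half, its front bar at x = +10 mm; the near half is free apart from the rails.
- channel (a point): Point on the channel floor (board's top, 15 mm above the table) straight below the front bar. The channel runs along the stand's x, centred on y = 0, 28 mm wide, between two aluminium rails 5 mm high and 8 mm wide that reach from the stand's x = -120 to +100 mm.
- front_bar (a point): Lowest point, mid-width, of the module's front bar: round steel, 8 mm diameter, 100 mm long across the channel, at the stand's x = +10 mm, y = 0. At rest 6 mm above the channel floor; rises with the module. The wedge's slope meets it 15 mm behind the wedge's tip.
- module (a joint): Height of the power module above its seats (m): 0 at rest, 0.014 at most. It slides straight up on four posts and sinks by its own weight (0.35 to 0.75 kg; pushing takes 3 to 12 N). 110 (x) x 100 mm, up to 76 mm above the channel floor, all of it behind its front bar (stand's x over +6 mm). At 3 mm lift the wedge's origin is 62 mm before the bar.
- capacitor_a: Bystander: black capacitor can, 25 mm diameter, 32 mm high, standing; origin under its centre.
- capacitor_b: Bystander: blue capacitor can, 25 mm diameter, 32 mm high, standing; origin under its centre.
- standoff_a: Bystander: brass standoff, 16 mm diameter, 30 mm high, standing; origin under its centre.
- standoff_b: Bystander: the same brass standoff on the other side.
- board: Bystander: green circuit board 80 x 60 mm, 14 mm high with its parts, lying flat; origin under its centre.
- terminal_block: Bystander: green terminal block 50 x 20 x 16 mm; origin under its centre.
- screwdriver: Bystander: screwdriver lying to the right of the stand, pointing away from the robot; origin under its middle.
Not all that is in view belongs to the job. What is shaped like the wedge but green or yellow is not meant.

How it is judged:
On the way:
1. the narrow wedge lies flat in the channel, thin end towards the module, module still on its seats (y of wedge in the frame of stand between -0.006 and 0.006 m and z of wedge in the frame of stand between 0.012 and 0.0175 m and angle between the x axis of wedge and the x axis of stand, either way round below 0.2 rad and x of wedge in the frame of stand between -0.13 and -0.055 m and x of front_bar in the frame of wedge above 0 m and value of joint module below 0.001 m), for 0.1 s.
At the end, for the whole second after the job is handed in: Module 1.5 to 4.5 mm above its seats, carried by the narrow wedge (over 1 N), which lies flat in the channel (within 6 mm and 0.2 rad of its line, thin end under the module), at rest and still gripped (over 2 N); the robot does not touch the module (y of wedge in the frame of stand between -0.006 and 0.006 m and z of wedge in the frame of stand between 0.012 and 0.0175 m and angle between the x axis of wedge and the x axis of stand, either way round below 0.2 rad and x of wedge in the frame of stand above -0.13 m and value of joint module between 0.0015 and 0.0045 m and contact force between wedge and module above 1 N and contact force between the fingers and wedge above 2 N and contact force between each of the arm, the fingers and module below 0.3 N and linear speed of wedge below 0.01 m/s and x of front_bar in the frame of wedge above 0 m); the arm keeps its last pose, push and grip.
It fails at once if the module is lifted more than 8 mm (value of joint module above 0.008 m).
It fails at once if the robot presses on the module (contact force between any of the arm, the fingers and module above 1 N).
It fails at once if another thing is shifted by more than 20 mm (distance of any of wide_wedge, capacitor_a, capacitor_b, standoff_a, standoff_b, board, terminal_block, screwdriver from where it was at the start of the episode above 0.02 m).
It also fails if it takes over 40 s, if anything falls off the work surface, if the arm or the gripper's body presses on something with over 40 N, if the wrist force passes 120 N, or if a joint passes its speed limit or range.

## Working session

There is one attempt and no reset: what is moved stays moved. The work goes in short steps, each a Python script; the robot and the scene stay as the last script left them, time stands still between calls to the robot, and variables do not carry over. Pictures are saved under pics/ and viewed, at most 10 in all, crops included, and the job is handed in when it is done.

```bash
ls; mkdir -p pics
python3 - <<'E'
from plant import *
import cv2, numpy as np
for n in("top","scene"):
    p,d=grab_frame(n); cv2.imwrite(f"pics/{n}0.png",p[...,::-1]); np.save(f"{n}0.npy",d)
    c=calibration(n); print(n,c)
print(calibration("wrist")); print(state())
E
```

```text
pics
top {'intrinsics': array([[398.93914801,   0.        , 315.77397868],
       [  0.        , 398.93914801, 196.61444516],
       [  0.        ,   0.        ,   1.        ]]), 'pose': array([[ 0.02225142,  0.98230571, -0.18595796,  0.32146911],
       [-0.99972585,  0.02050683, -0.01130013,  0.03561446],
       [-0.00728678,  0.18615842,  0.98249272,  1.19331603],
       [ 0.        ,  0.        ,  0.        ,  1.        ]])}
scene {'intrinsics': array([[387.12523371,   0.        , 320.4432697 ],
       [  0.        , 387.12523371, 199.96798672],
       [  0.        ,   0.        ,   1.        ]]), 'pose': array([[ 0.40496567, -0.5828858 ,  0.70444798,  1.32706674],
       [ 0.91430094,  0.25181764, -0.3172407 , -0.33117392],
       [ 0.00752267,  0.77254904,  0.63491053,  0.74303292],
       [ 0.        ,  0.        ,  0.        ,  1.        ]])}
{'intrinsics': array([[315.97240112,   0.        , 319.45367903],
       [  0.        , 315.97240112, 198.29365498],
       [  0.        ,   0.        ,   1.        ]]), 'T_tool_cam': array([[ 1.01519539e-03,  9.53462439e-01,  3.01510110
[... 294 characters left out ...]
 0.1, 'q': array([-1.20691528,  0.32176602, -0.07009531,  1.45154129,  0.022626  ,
        1.37077014, -0.05688732]), 'qvel': array([-0.00033675, -0.00112715, -0.00034581, -0.00147751, -0.00142624,
       -0.00089733,  0.00173412]), 'joint_efforts': array([ 2.61859223e-04, -4.92570412e+01, -4.05372335e-01, -3.13399279e+01,
       -6.40745298e-02,  3.94979480e-02,  8.16805209e-05]), 'eef_pos': array([0.22263811, 0.61019075, 0.23256569]), 'ee_rot': array([ 1.73972938e-01,  9.84750068e-01, -8.43909486e-04, -9.17919628e-05]), 'wrist_force': array([-0.49666267,  0.43570343, -0.04232907]), 'moment': array([-0.04012667, -0.01105156,  0.01798437]), 'finger_force': 0.0, 'opening': 1.0017529682784356}
```

View pics/top0.png

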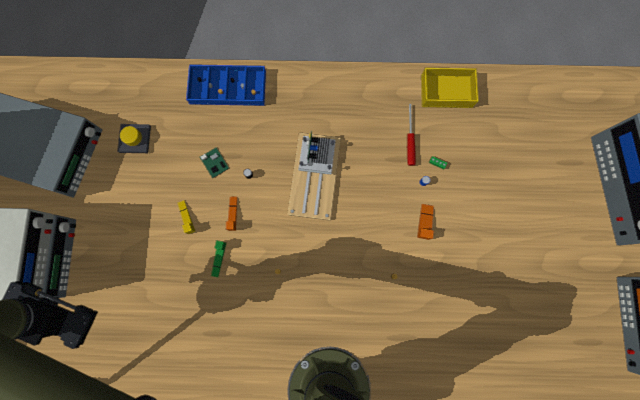

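View pics/scene0.png

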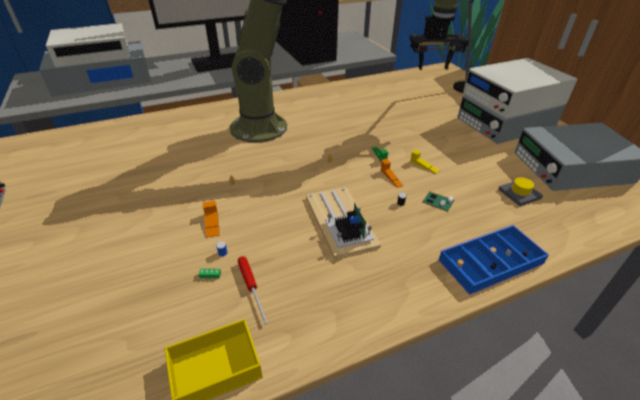

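The top view shows two orange wedges. The one at (232,213) is slim and left of the stand; the one at (427,221) is clearly broader. The yellow (185,217) and green (219,258) ones are decoys, and the stand is at (315,177). The scene view agrees: narrow wedge at (390,173), wide one at (211,218). I'll confirm with widths and one crop, then get rough positions.

```bash
cat > h.py <<'E'
from plant import *
import cv2, numpy as np
from scipy.spatial.transform import Rotation as R
def tcp():
    s=state(); T=np.eye(4); T[:3,:3]=R.from_quat(s["ee_rot"]).as_matrix(); T[:3,3]=s["eef_pos"]; return T
def frame(n):
    c=calibration(n); T=tcp()@c["T_tool_cam"] if n=="wrist" else c["pose"]
    p,d=grab_frame(n); return p,d,c["intrinsics"],T
def ray(px,K,T,z):   # pixels Nx2 -> points on plane z
    px=np.atleast_2d(px).astype(float)
    v=np.c_[(px[:,0]-K[0,2])/K[0,0],-(px[:,1]-K[1,2])/K[1,1],-np.ones(len(px))]@T[:3,:3].T
    return T[:3,3]+v*((z-T[2,3])/v[:,2])[:,None]
def cloud(d,K,T):
    v,u=np.indices(d.shape)
    c=np.stack([(u-K[0,2])/K[0,0]*d,-(v-K[1,2])/K[1,1]*d,-d],-1)
    return c@T[:3,:3].T+T[:3,3]
def orange(p):
    h=cv2.cvtColor(p,cv2.COLOR_RGB2HSV); return cv2.inRange(h,(5,200,120),(14,255,255))
def down(yaw):  # tool pointing down, camera on robot side, tool -x along heading yaw
    return (R.from_euler('z',yaw)*R.from_quat([0,1,0,0])).as_quat()
E
python3 - <<'E'
from h import *
p=cv2.imread("pics/top0.png")[...,::-1].copy(); d=np.load("top0.npy"); c=calibration("top");K,T=c["intrinsics"],c["pose"]
m=orange(p)
for k in cv2.findContours(m,0,2)[0]:
    if cv2.contourArea(k)<40: continue
    r=cv2.minAreaRect(k); print(r,ray([r[0]],K,T,.015)[0].round(3),cv2.contourArea(k))
    print("  box",ray(cv2.boxPoints(r),K,T,.01)[:,:2].round(3).tolist())
for n,px in dict(standNL=(289,216),standNR=(330,219),standFL=(301,134),standFR=(341,139),bitL=(278,271),bitR=(391,276)).items(): print(n,ray([px],K,T,.015)[0].round(3), cloud(d,K,T)[px[1],px[0]].round(3))
a=cv2.resize(p[180:290,170:270],None,fx=3.8,fy=3.8,interpolation=2);b=cv2.resize(p[180:290,370:470],None,fx=3.8,fy=3.8,interpolation=2)
cv2.imwrite("pics/crop1.png",np.hstack([a,b])[...,::-1])
E
```

```text
((231.1923065185547, 218.03848266601562), (7.844644546508789, 23.141700744628906), 11.309932708740234) [0.474 0.3   0.015] 127.0
  box [[0.443, 0.317], [0.512, 0.308], [0.507, 0.284], [0.439, 0.294]]
((426.84063720703125, 221.44541931152344), (14.73625373840332, 33.569583892822266), 7.594643592834473) [ 0.476 -0.282  0.015] 342.5
  box [[0.43, -0.254], [0.53, -0.269], [0.525, -0.313], [0.425, -0.297]]
((233.0, 200.5), (7.0, 6.0), 90.0) [0.527 0.298 0.015] 41.5
  box [[0.539, 0.308], [0.539, 0.29], [0.518, 0.289], [0.517, 0.307]]
standNL [0.484 0.128 0.015] [ 0.487  0.129 -0.004]
standNR [0.478 0.005 0.015] [0.478 0.005 0.014]
standFL [0.741 0.099 0.015] [0.741 0.099 0.016]
standFR [ 0.727 -0.025  0.015] [ 0.733 -0.026 -0.001]
bitL [0.322 0.154 0.015] [0.322 0.152 0.03 ]
bitR [ 0.315 -0.174  0.015] [ 0.315 -0.174  0.015]
```

View pics/crop1.png

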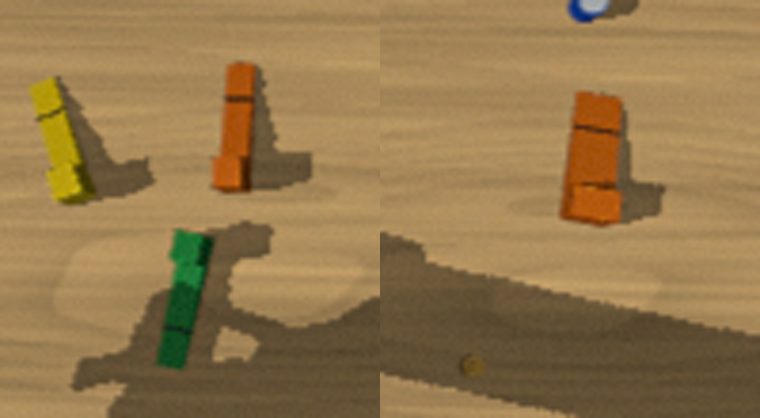

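The crop confirms it. The left orange wedge (crop (235,125), image (232,213)) is about 23 mm wide, so it fits; the right one (crop (595,155), image (427,221)) is about 40 mm wide. Brass standoffs are near the robot at image (278,271) and (391,276). Next, wrist looks at the wedge and the stand.

```bash
python3 - <<'E'
from h import *
q=down(-0.1)
move_pose([0.48,0.30,0.16],q); move_gripper(0.7,25); sleep(.3)
p,d,K,T=frame("wrist"); np.savez("w1.npz",p=p,d=d,K=K,T=T); cv2.imwrite("pics/w1.png",p[...,::-1])
move_straight([0.48,0.30,0.22],v=.3); move_pose([0.55,0.06,0.22],down(-0.115)); sleep(.3)
p,d,K,T=frame("wrist"); np.savez("w2.npz",p=p,d=d,K=K,T=T); cv2.imwrite("pics/w2.png",p[...,::-1])
s=state();print(s["t"],s["q"].round(2),s["eef_pos"],s["ee_rot"])
E
cp h.py /tmp
python3 - <<'E'
import cv2,numpy as np
cv2.imwrite("pics/w12.png",cv2.resize(np.vstack([cv2.imread("pics/w1.png")[:,100:540],cv2.imread("pics/w2.png")[:,100:540]]),None,fx=.75,fy=.75,interpolation=3))
E
```

```text
4.4083 [-0.44  0.12  0.31  1.73 -0.04  1.3   1.33] [0.54991862 0.06095424 0.21996625] [ 5.66609659e-02  9.98393476e-01  2.49110129e-05 -3.34164872e-05]
```

View pics/w12.png

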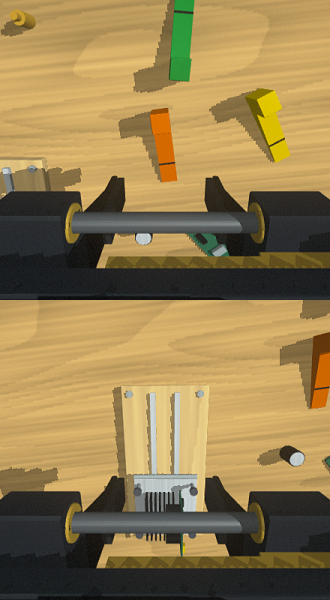

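Wrist views (image up is towards the robot). In the first, the narrow wedge is fully visible, block at about (314,155) px and tip at about (325,240). In the second, the stand's rails run as two grey strips at columns ~303 and ~337, rows 125–235, with the module beyond. Now the measurement.

Run:
```python
from h import *
f=np.load("w1.npz");p,d,K,T=[f[k] for k in("p","d","K","T")]
h=cv2.cvtColor(p,cv2.COLOR_RGB2HSV); m=cv2.inRange(h,(4,180,60),(15,255,255)); m[:,:250]=0;m[:,370:]=0
m=cv2.morphologyEx(m,cv2.MORPH_CLOSE,np.ones((7,7)))
k=max(cv2.findContours(m,0,2)[0],key=cv2.contourArea);mm=np.zeros_like(m);cv2.drawContours(mm,[k],-1,255,-1)
P=cloud(d,K,T); W=P[cv2.erode(mm,np.ones((3,3)))>0]
print("rect",cv2.minAreaRect(k),"z pct",np.percentile(W[:,2],[1,50,99]).round(4))
top=((P[...,2]>.036)&(mm>0)).astype(np.uint8)
kt=max(cv2.findContours(top,0,2)[0],key=cv2.contourArea)
r=cv2.minAreaRect(ray(kt[:,0]+0.0,K,T,.042)[:,:2].astype(np.float32)); print("top",r)
sl=W[(W[:,2]<.03)]
r2=cv2.fitLine(sl[:,:2].astype(np.float32),2,0,.01,.01).ravel();print("slope axis",r2, "yaw",np.arctan(r2[1]/r2[0]))
# axis from the slope: row-wise mid points at own height
rows=np.arange(*[v for v in (k[:,0,1].min()+2,k[:,0,1].max()-1)])
M=np.array([P[v,mm[v]>0].mean(0) for v in rows]); print(M[::10].round(4))
tip=k[:,0][k[:,0,1]>=k[:,0,1].max()-1].mean(0); print("tip",ray(tip,K,T,.003))
bl=cv2.inRange(h,(0,0,0),(180,255,60))&mm; 
f=np.load("w2.npz");p,d,K,T=[f[k] for k in("p","d","K","T")];P=cloud(d,K,T)
h=cv2.cvtColor(p,cv2.COLOR_RGB2HSV); g=cv2.inRange(h,(0,0,90),(180,50,255)); 
for i,v in enumerate(range(135,232,8)):
    u=np.where(g[v,270:380]>0)[0]+270; sp=np.split(u,np.where(np.diff(u)>1)[0]+1); sp=[s for s in sp if len(s)>4]
    print(v,[(s[0],s[-1],ray([(s[0]-.5,v),(s[-1]+.5,v)],K,T,.020)[:,:2].round(4).tolist(),P[v,int(s.mean()),2].round(4)) for s in sp])
b=cv2.inRange(P[...,2],.008,.030); b[300:]=0; b[:, :230]=0;b[:,430:]=0
kb=max(cv2.findContours(b,0,2)[0],key=cv2.contourArea); r=cv2.boundingRect(kb);print(r)
print("near edge", ray([(r[0],r[1]),(r[0]+r[2],r[1])],K,T,.015))
```

```text
rect ((317.2078857421875, 193.4189910888672), (97.88314819335938, 25.196746826171875), 82.7468032836914) z pct [0.0024 0.0141 0.0423]
top ((0.4501543641090393, 0.29693567752838135), (0.02436378411948681, 0.021540097892284393), 1.913185715675354)
slope axis [0.999614   0.02778177 0.49913797 0.29834318] yaw 0.027785344
[[0.4388 0.2979 0.0099]
 [0.4428 0.2968 0.0409]
 [0.4516 0.2972 0.0409]
 [0.4606 0.2971 0.0408]
 [0.4735 0.2976 0.0273]
 [0.4877 0.2979 0.0131]
 [0.499  0.2983 0.0106]
 [0.5106 0.2981 0.0082]
 [0.5227 0.2986 0.0058]
 [0.5352 0.2995 0.0036]]
tip [[0.54166121 0.29677709 0.003     ]]
135 [(np.int64(300), np.int64(306), [[0.502, 0.0439], [0.5028, 0.0515]], np.float64(0.0173)), (np.int64(333), np.int64(339), [[0.506, 0.0798], [0.5069, 0.0874]], np.float64(0.019))]
143 [(np.int64(300), np.int64(307), [[0.5106, 0.0428], [0.5116, 0.0515]], np.float64(0.02)), (np.int64(333), np.int64(339), [[0.5147, 0.0789], [0.5155, 0.0866]], np.float64(0.0179))]
151 [(np.int64(300), np.int64(307), [[0.5194, 0.0416], [0.5203, 0.0505]], np.float64(0.0194)), (np.int64(333), np.int64(339), [[0.5234
[... 1293 characters left out ...]
0703], [0.5897, 0.0785]], np.float64(0.02))]
215 [(np.int64(302), np.int64(308), [[0.5947, 0.0341], [0.5956, 0.0423]], np.float64(0.0192)), (np.int64(332), np.int64(338), [[0.5987, 0.0693], [0.5996, 0.0776]], np.float64(0.0182))]
223 [(np.int64(302), np.int64(308), [[0.6048, 0.0328], [0.6057, 0.0411]], np.float64(0.0193)), (np.int64(332), np.int64(338), [[0.6088, 0.0683], [0.6097, 0.0766]], np.float64(0.0189))]
231 [(np.int64(302), np.int64(308), [[0.6151, 0.0315], [0.616, 0.0398]], np.float64(0.0198)), (np.int64(332), np.int64(338), [[0.6191, 0.0673], [0.62, 0.0756]], np.float64(0.0206))]
(261, 114, 118, 169)
near edge [[0.47550541 0.00492001 0.015     ]
 [0.48982574 0.13237649 0.015     ]]
```

Sizes check out (block top 24.4 × 21.5 mm at 42 mm; rails' outer span 43.5 mm, at 19–20 mm). Now grasp, lift, and hover over the channel for a look.

Run:
```python
from h import *
q=down(0.03)
move_pose([0.4502,0.297,0.12],q); move_straight([0.4502,0.297,0.023],v=.12)
move_gripper(0.0,40); s=state(); print(s["opening"]*.087,s["finger_force"],s["eef_pos"])
move_straight([0.4502,0.297,0.14],v=.2)
y=-0.11; O=np.array([.612,.0541]); u=np.array([np.cos(y),np.sin(y)]); a=O-.1*u
move_pose([*a,.14],down(y)); move_straight([*a,.055],v=.15); sleep(.3)
p,d,K,T=frame("wrist"); np.savez("w3.npz",p=p,d=d,K=K,T=T); cv2.imwrite("pics/w3.png",p[...,::-1])
s=state(); print(s["t"],s["eef_pos"],s["wrist_force"],s["finger_force"],a)
```

```text
0.02166800497389899 40.00011476688087 [0.45018871 0.29703621 0.02304413]
9.925 [0.51302781 0.06513649 0.05560587] [-0.50682225 -0.60046574 -1.10696305] 39.999747052788734 [0.51260439 0.06507783]
```

View pics/w3.png

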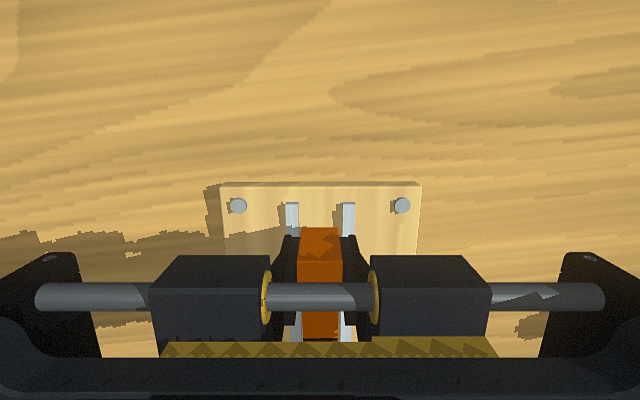

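The hover view shows the block centred at column ~320 (298–343) and the rails' near ends at columns 285–299 and 343–355. It's lined up to well under a millimetre, and the slope sits between the rails at row 330. I'll compute that and lower to contact.

Run:
```python
from h import *
f=np.load("w3.npz");p,d,K,T=[f[k] for k in("p","d","K","T")]
C=tcp();inv=np.linalg.inv(C)
tl=lambda P:(np.c_[P,np.ones(len(P))]@inv.T)[:,:3].round(4)
h=cv2.cvtColor(p,cv2.COLOR_RGB2HSV); g=cv2.inRange(h,(0,0,90),(180,50,255)); o=orange(p)
for v in(207,215,222):
    u=np.where(g[v,270:375]>0)[0]+270; sp=[s for s in np.split(u,np.where(np.diff(u)>1)[0]+1) if len(s)>4]
    print(v,[(s[0],s[-1]) for s in sp], tl(ray([(sp[0][0]-.5,v),(sp[-1][-1]+.5,v)],K,T,.02)).tolist())
u=np.where(o[240]>0)[0]; print("block",u[0],u[-1],tl(ray([(u[0],240),(u[-1],240)],K,T,C[2,3]+.020)).tolist())
f0=state()["wrist_force"]; x,y,_=state()["eef_pos"]; x,y=.512604,.065078
move_straight([x,y,.0405],v=.08)
for z in np.arange(.040,.0345,-.0005):
    move_straight([x,y,z],v=.02); s=state(); df=s["wrist_force"]-f0
    if df[2]>3: break
sleep(.2); s=state(); print(z,s["t"],s["eef_pos"],s["wrist_force"]-f0,s["finger_force"])
p,d,K,T=frame("wrist"); cv2.imwrite("pics/w4.png",p[...,::-1]); p,d=grab_frame("scene"); cv2.imwrite("pics/s4.png",cv2.resize(p[160:280,280:420],None,fx=5,fy=5,interpolation=2)[...,::-1])
```

```text
207 [(np.int64(285), np.int64(298)), (np.int64(342), np.int64(355))] [[0.0192, -0.0226, 0.0356], [0.0192, 0.0216, 0.0356]]
215 [(np.int64(286), np.int64(298)), (np.int64(342), np.int64(354))] [[0.0139, -0.0222, 0.0356], [0.0139, 0.0212, 0.0356]]
222 [(np.int64(286), np.int64(298)), (np.int64(342), np.int64(354))] [[0.0091, -0.0223, 0.0356], [0.0092, 0.0213, 0.0356]]
block 305 339 [[0.0227, -0.0074, -0.02], [0.0227, 0.0079, -0.02]]
0.0375 11.9583 [0.51270328 0.065102   0.03800416] [-0.50147763  0.72004774  6.74090444] 40.00122355297208
```

View pics/s4.png

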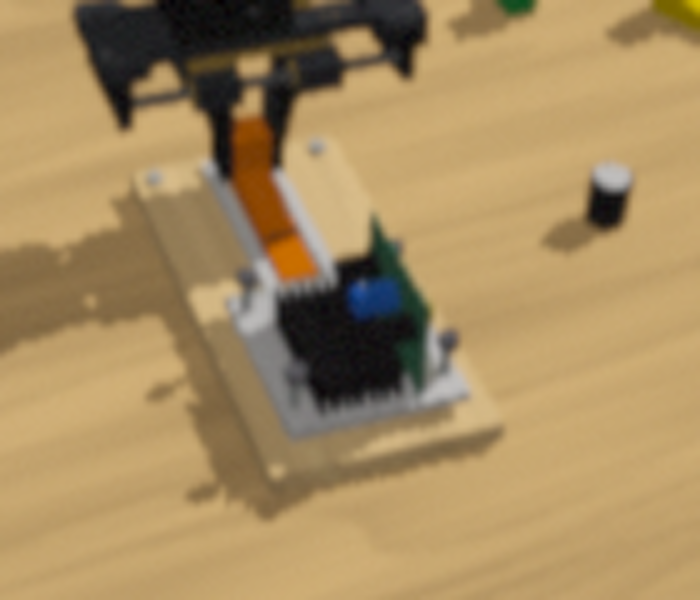

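View pics/w4.png

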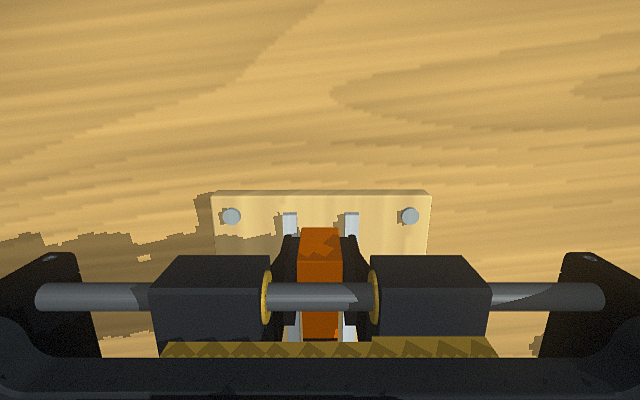

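Both views show the wedge flat between the rails, thin end just short of the module (scene crop tip (300,275), black line (280,240)); the z contact at 0.038 matches too. Push in steps, using force to detect the bar contact.

Run:
```python
from h import *
y=-0.109; u=np.array([np.cos(y),np.sin(y)]); a=np.array([.512604,.065078]); n=np.array([-u[1],u[0]])
sleep(.2); f0=state()["wrist_force"]; z=.0377
for t in [.02,*np.arange(.024,.0481,.002)]:
    move_straight([*(a+u*t),z],v=.04 if t<.021 else .02); s=state(); f=s["wrist_force"]-f0
    print(round(t,3),"act",round((s["eef_pos"][:2]-a)@u,4),"push",round(-f[:2]@u,2),"lat",round(f[:2]@n,2),"z",round(f[2],2),round(s["t"],1))
    if -f[:2]@u>25: print("high"); break
sleep(.3); p,d,K,T=frame("scene"); np.savez("s5.npz",p=p,d=d,K=K,T=T)
cv2.imwrite("pics/s5.png",cv2.resize(p[160:280,280:420],None,fx=5,fy=5,interpolation=2)[...,::-1])
print(state()["finger_force"],state()["eef_pos"])
```

```text
0.02 act 0.0199 push 0.61 lat 1.77 z 0.36 12.9
0.024 act 0.0235 push 1.75 lat 1.58 z 2.22 13.3
0.026 act 0.0252 push 1.91 lat 0.2 z 2.04 13.5
0.028 act 0.0272 push 3.99 lat 1.78 z 1.58 13.8
0.03 act 0.0293 push 2.77 lat 1.92 z 1.47 14.0
0.032 act 0.0313 push 2.63 lat 0.28 z 2.05 14.3
0.034 act 0.0319 push 7.75 lat 0.78 z 6.86 14.5
0.036 act 0.032 push 11.76 lat 1.43 z 12.2 14.8
0.038 act 0.0322 push 17.14 lat 0.81 z 15.82 15.0
0.04 act 0.0326 push 21.14 lat 0.94 z 18.87 15.3
0.042 act 0.0335 push 23.81 lat 0.11 z 21.31 15.5
0.044 act 0.0352 push 24.79 lat 0.14 z 21.58 15.8
0.046 act 0.0371 push 23.9 lat 1.41 z 20.93 16.0
0.048 act 0.0391 push 24.38 lat 1.86 z 21.16 16.3
40.00592205673456 [0.55156819 0.06165824 0.03763028]
```

View pics/s5.png

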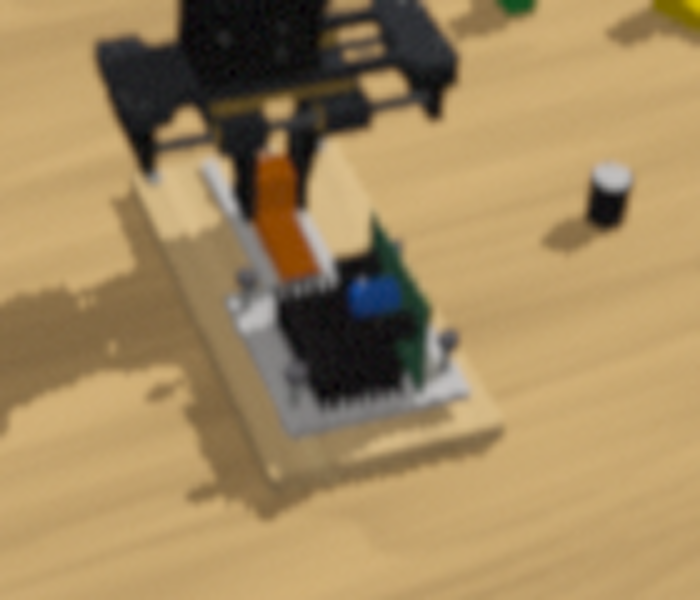

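Bar contact came at 32 mm of travel (33 predicted), and the wedge is now about 7 mm in. The black line is hidden by the module here. The downward load of 21 N is more than needed, so I'll ease z and check that the block hasn't slipped in the grip.

Run:
```python
from h import *
y=-0.109; u=np.array([np.cos(y),np.sin(y)]); a=np.array([.512604,.065078])
def rep(t):
    s=state(); f=s["wrist_force"]; print(t,"act",round((s["eef_pos"][:2]-a)@u,4),s["eef_pos"][2].round(4),"push",round(-f[:2]@u,2),"z",round(f[2],2),"tilt",R.from_quat(s["ee_rot"]).as_matrix()[:,2].round(4),round(s["t"],1))
rep("now")
def blk(p):
    o=orange(p); k=o[215:285,295:345]; v,c=np.where(k>0); return v.min()+215,c.min()+295,c.max()+295,np.bincount(v).argmax()
print(blk(cv2.imread("pics/w4.png")[...,::-1].copy())); p,_=grab_frame("wrist"); print(blk(p)); cv2.imwrite("pics/w5.png",p[...,::-1])
for z in(.0382,.0387): move_straight([*(a+u*.048),z],v=.01); sleep(.2); rep(z)
a4=cv2.imread("pics/w4.png")[190:345,230:410];a5=cv2.imread("pics/w5.png")[190:345,230:410]
cv2.imwrite("pics/cmp.png",cv2.resize(np.hstack([a4,a5]),None,fx=2.2,fy=2.2,interpolation=2))
# module height: mean depth-cloud z in scene/top over the module
P0=cloud(np.load("scene0.npy"),calibration("scene")["intrinsics"],calibration("scene")["pose"]);f=np.load("s5.npz");P1=cloud(f["d"],f["K"],f["T"])
D=(P1-P0)[220:246,328:374,2]; print("scene dz median mm",np.median(D)*1e3)
_,d,K,T=frame("top"); D=(cloud(d,K,T)-cloud(np.load("top0.npy"),K,T))[140:168,304:330,2]; print("top dz",np.median(D)*1e3,np.percentile(D,[25,75])*1e3)
```

```text
now act 0.0391 0.0376 push 25.39 z 27.18 tilt [-0.0193  0.0021 -0.9998] 16.6
(np.int64(228), np.int64(297), np.int64(342), np.int64(13))
(np.int64(227), np.int64(297), np.int64(342), np.int64(16))
0.0382 act 0.0404 0.0376 push 20.57 z 20.35 tilt [-0.0163  0.0017 -0.9999] 17.1
0.0387 act 0.0415 0.0377 push 16.0 z 13.77 tilt [-0.014   0.0013 -0.9999] 17.6
scene dz median mm 0.40864226092912626
top dz 413.44182504728235 [393.03552431 430.48188602]
```

View pics/cmp.png

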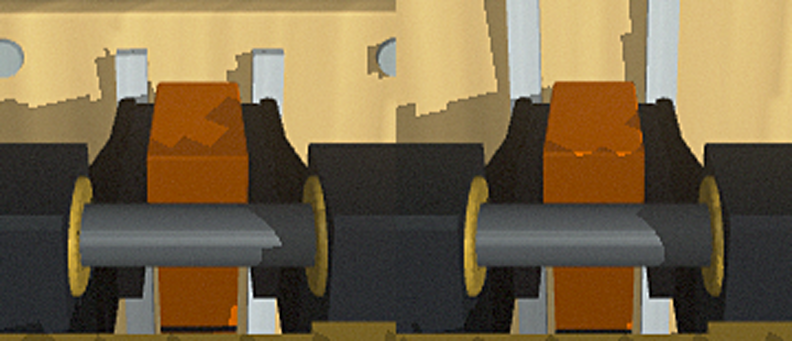

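The before/after crops are identical in the grip, so no slip. Easing z lowered the load and the wedge advanced. Continue to 15 mm past contact, holding a light down-force.

Run:
```python
from h import *
y=-0.109; u=np.array([np.cos(y),np.sin(y)]); a=np.array([.512604,.065078])
t,z=.048,.0387
for i in range(20):
    s=state(); f=s["wrist_force"]; act=(s["eef_pos"][:2]-a)@u
    print(round(t,4),round(z,4),"act",round(act,4),s["eef_pos"][2].round(4),"push",round(-f[:2]@u,1),"z",round(f[2],1))
    if act>.0463: break
    if f[2]>9: z+=.0003
    t+=min(.001,max(.0003,.0468-act)); move_straight([*(a+u*t),z],v=.01)
sleep(.6); s=state(); print("final act",(s["eef_pos"][:2]-a)@u,s["wrist_force"],s["finger_force"],s["t"],abs(s["qvel"]).max())
P0=cloud(np.load("scene0.npy"),calibration("scene")["intrinsics"],calibration("scene")["pose"]); L=[]
for i in range(5):
    p,d,K,T=frame("scene"); D=(cloud(d,K,T)-P0)[...,2]; L.append([np.median(D[222:246,330:372]),np.median(D[225:244,335:355]),np.median(D[180:190,400:460])])
print("lift mm (module, heat sink, table ref)",(np.mean(L,0)*1e3).round(2))
p,_=grab_frame("wrist"); cv2.imwrite("pics/w6.png",p[...,::-1])
```

```text
0.048 0.0387 act 0.0415 0.0377 push 16.1 z 13.5
0.049 0.039 act 0.0428 0.0377 push 14.2 z 10.5
0.05 0.0393 act 0.0444 0.0377 push 11.5 z 7.9
0.051 0.0393 act 0.0449 0.0377 push 13.4 z 8.4
0.052 0.0393 act 0.0459 0.0377 push 13.1 z 8.2
0.0529 0.0393 act 0.0468 0.0377 push 12.7 z 8.6
final act 0.04676985536202186 [-12.64496144   1.83936363   7.74263112] 40.00189935788512 19.475 0.0025195736259609833
lift mm (module, heat sink, table ref) [ 0.91  1.24 -0.05]
```

Geometry says 3.0 mm, but that depth median mixes vertical faces. I'll check on the flat plate only, plus sub-pixel image shift of the module.

Run:
```python
from h import *
c=calibration("scene");K,T=c["intrinsics"],c["pose"]
i0=cv2.imread("pics/scene0.png")[...,::-1]; P0=cloud(np.load("scene0.npy"),K,T)
p,d,_,_=frame("scene"); P1=cloud(d,K,T)
hs=[cv2.cvtColor(np.ascontiguousarray(q),cv2.COLOR_RGB2HSV) for q in(i0,p)]
m=np.ones(d.shape,bool)
for h in hs: m&=(h[...,1]<60)&(h[...,2]>110)
r=np.zeros_like(m); r[222:250,324:376]=1; m&=r
print("plate px",m.sum(),"z0,z1 med",np.median(P0[m][:,2])*1e3,np.median(P1[m][:,2])*1e3,"dz",np.median((P1-P0)[m][:,2])*1e3)
g=lambda q:cv2.cvtColor(np.ascontiguousarray(q),cv2.COLOR_RGB2GRAY).astype(np.float32)
def sh(box):
    y0,y1,x0,x1=box; A,B=g(i0)[y0:y1,x0:x1],g(p)[y0:y1,x0:x1]; return cv2.phaseCorrelate(A,B,cv2.createHanningWindow(A.shape[::-1],cv2.CV_32F))
print("module shift",sh((206,250,322,378)),"ref capacitor",sh((185,215,385,420)))
X=np.array([.66,.05,.05,1]); pr=lambda X:(lambda q:(K[1,1]*-q[1]/-q[2]))(np.linalg.inv(T)@X)
print("px per mm", (pr(X+[0,0,.01,0])-pr(X))/10)
```

```text
plate px 304 z0,z1 med 29.752901472861637 32.17588595284171 dz 1.828800300599065
module shift ((0.019447544240300374, 0.03261736509831792), 0.8956855131078649) ref capacitor ((0.08414365027338278, -0.1784626252288124), 0.90700176998421)
px per mm -0.28014613711904274
```

Run:
```python
from h import *
c=calibration("scene");K,T=c["intrinsics"],c["pose"]
i0=cv2.imread("pics/scene0.png")[...,::-1]; P0=cloud(np.load("scene0.npy"),K,T)
f=np.load("s5.npz"); fr=[grab_frame("scene") for _ in range(8)]
pm=np.mean([q[0] for q in fr],0).astype(np.uint8); dm=np.median([q[1] for q in fr],0)
g=lambda q:cv2.GaussianBlur(cv2.cvtColor(np.ascontiguousarray(q),cv2.COLOR_RGB2GRAY).astype(np.float32),(3,3),0)
m=(P0[...,2]>.023)&(P0[...,2]<.036); r=np.zeros_like(m); r[215:252,322:380]=1
m=cv2.erode((m&r).astype(np.uint8),np.ones((3,3)))>0
for n,p,d in(("act.0391",f["p"],f["d"]),("now",pm,dm)):
    D=(cloud(d,K,T)-P0)[...,2][m]*1e3; print(n,m.sum(),"plate dz quartiles",np.percentile(D,[25,50,75]).round(2))
    for nm,(y0,y1,x0,x1) in dict(sink=(214,242,334,362),blue=(214,224,348,362),cap=(190,210,392,412)).items():
        W=np.eye(2,3,dtype=np.float32)
        try: cc,W=cv2.findTransformECC(g(i0)[y0:y1,x0:x1],g(p)[y0:y1,x0:x1],W,cv2.MOTION_TRANSLATION,(3,100,1e-5)); print("  ",nm,W[:,2].round(2),round(cc,3))
        except cv2.error: print("  ",nm,"no fit")
```

```text
act.0391 210 plate dz quartiles [-0.12  1.13  2.51]
   sink [ 0.26 -0.66] 0.942
   blue [-0.24 -0.62] 0.989
   cap [0.02 0.  ] 1.0
now 210 plate dz quartiles [1.29 2.44 3.5 ]
   sink [ 0.21 -1.46] 0.895
   blue [ 0.01 -0.89] 0.976
   cap [ 0.01 -0.01] 1.0
```

The checks agree with the geometric 3 mm: the plate rose 2.4 mm and the blue part about 3.1 mm, while the reference can is unmoved. Handing in.

```bash
python3 -c "
from plant import *
s=state();print(s['t'],s['finger_force'],s['wrist_force']);print(close_job())"
```

```text
20.225 40.001920480281115 [-13.11373895   2.06408224   8.7470959 ]
the job is handed in; nothing more can be done
None
```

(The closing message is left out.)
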